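# Load the paint shaker

## Robot

A 6-joint arm with a two-finger parallel gripper is mounted at the origin on the work surface. World frame = base frame: x ahead of the robot, y to its left, z up, the work surface at z = 0. Lengths are in m, angles in degrees, forces in N, time in s.
With the tool pointing down it reaches from about 0.375 to 0.9 m from the base axis. Payload 3.1 kg.
Tool frame: the origin (TCP) lies between the finger pads; the fingertips stand 22 mm ahead of it and the grasp point (between the pads) lies 3 mm ahead of it; z points along the fingers, y is the line along which they close (so a half turn about z gives the same grasp; the last joint's range is limited). The gripper opens to 87 mm and grips with 3 to 60 N. Pads are 19 mm wide; open, the fingers measure 117 mm over their backs; the gripper's body (75 mm by 190 mm) begins 51 mm behind the grasp point.
Start: joints at [-83.852, 30.224, 82.088, -0, 67.689, -10.227], TCP at [0.176, -0.6, 0.245] pointing down, gripper open.
Joint ranges: [-176.69, 176.69], [-43.24, 126.21], [12.49, 139.97], [-82, 262], [0, 151.66], [-163.58, 163.58]. Speed limits (degrees/s): [159.86, 159.86, 180, 180, 180, 180].

## Interface

Orientations are given as a 3x3 rotation matrix whose columns are the frame's x, y, z axes.
In Python, from rig import bot, capture, search_frame, outline_of, spot_point gives the robot as it stands.
- The arm moves only by the tool jog_arm, never from a script. Its argument "rows" is text: rows parted by semicolons, each of 7 numbers parted by spaces: the opening, from 0 (shut) to 1 (fully open), then the shift along the tool's x, y, z as a fraction of full scale, then the turn, a rotation vector about the tool's x, y, z as a fraction of full scale. A call has 1 to 20 rows; each row is the pose to reach, as a shift and turn from the pose commanded when the call began, along the tool's axes at that moment; what a row does not reach only later rows make up. Full scale, the value 1, is 0.5 m for a shift and pi/4 rad for a turn. A row lasts 1/12 s, in which the tool goes at most 41.7 mm and 7.16 degrees, less where a joint would pass 70% of its speed; a pose out of reach is approached as far as the arm can. A call with a number of a shift or a turn outside -1 to 1 is refused whole. A call with a gripper value outside its range is refused whole. The fingers move at their own pace and stop on an object; the grip force is fixed at half the most. Time passes only in rows, so rows that repeat a pose let the fingers close. It gives the time, the measured TCP pose, the force, the opening and the grip force at its end, in the units of the state.
- bot.read_state(): the state, without advancing time (a new reading comes with each control period).
- capture(name): name is "scene" or "top" or "wrist"; returns a dict with "pixels" (384x512x3 uint8, red, green, blue), "fx", "fy", "cx", "cy" (pixels), "R" (3x3) and "t" (3): a world point X has camera coordinates R X + t; the wrist camera has in their place "mount" (4x4, takes a point from camera to tool coordinates, whose origin is the TCP and whose axes are the flange's). Camera axes: x right, y down, z forward; pixel columns grow to the right and rows downward; lengths in m; the calibration is good to about 2 mm. A picture is of the moment at which its call begins: read the wrist's pose just before it. There is no depth.
- bot.hand_in(): hands the job in; it is judged then, once.
Trained networks look in a picture, given as the dict that the camera call returned (one of the last four; its "shot" number tells which), for a name from the list of things; names that differ only in an ending like _2 or _b are one class to them, and where a whole thing is asked for, a point or a joint stands for the part that bears it (a point fixed in the world has none). Each returns a list of dicts, best first, with "conf" (0 to 1); they miss things now and then, are a little off and sometimes report something else, mostly with a low value. They report only what shows in the picture. A call takes as long as a camera call. They do not tell look-alikes from the thing itself.
- search_frame(label, picture): "point" ([x, y, z] in m, in world coordinates, good to about 4 mm: the middle of the surface that is visible of it).
- outline_of(label, picture): "region" (384x512 bool, what is visible of it).
- spot_point(label, picture): "point" ([x, y, z] in m, in world coordinates, good to about 4 mm: a listed point, or the origin of a listed thing).
The state is a dict: "time_s": time; "joint_positions": joint angles; "qvel": joint speeds; "tau": joint torques, N m; "position": TCP position; "tcp_rot": TCP orientation; "force": force on the tool from outside, world axes, zero at the start; "moment": the same for the moment, N m; "opening": opening from 0.0 (shut) to 1.0 (fully open); "grasp_force": force on a finger pad.
Only numpy, scipy, OpenCV 4.12 (cv2) and the standard library are available. Lean on these libraries where they do the work, as an engineer would, in place of code of your own. Each camera call takes 0.05 s, during which the arm holds its last target. There are 200 camera calls.

## Task

Set the plain tall paint bottle with the flat narrow cap gently into the shaker's leaning cradle, cap up, so that its foot stands flat on the footplate and holds the bottle-present pin down, and let go of it. Then swing the retaining gate fully shut across the front of the bottle. Leave everything else on the table where it stands.

Things in the scene. Friction and masses are not known exactly. Their poses are not given: they have to be found in the camera images.
- bottle_mid (a point): the paint bottle to be shaken, loose and upright: plain white round bottle, 44 mm across up to 90 mm height, then a short neck 34 mm across and a narrower grey flat cap 28 mm across, 120 mm tall in all, about 140 g. Point: on its axis, half-way up (60 mm above its foot); z axis from foot to cap.
- shaker: the paint shaker: grey box 150 x 130 x 49 mm fixed on the table, carrying an aluminium cradle that leans back 0.6 rad (34 degrees from vertical) and is open in front and above. Its front faces roughly to the robot's right, so the cradle's top leans to its left. Origin at the centre of its underside; x points to its front, y to the side of the gate's hinge (roughly away from the robot).
- cradle_mid (a point): where the bottle's half-way point lies when it is properly in the cradle. z: up along the leaning bottle axis (0.6 rad from vertical); x: outward from the backrest and up; y: sideways, level. Backrest face 22 mm behind (-x), 26 mm wide, 75 mm high from the footplate; 45-degree flanks 50 mm high along z keep the bottle central, 2 mm clear.
- pin_top (a point): top of the bottle-present pin, steel, 8 mm across, standing 5 mm proud of the flat footplate in the middle of the bottle's place. The footplate is square to the leaning axis, 60 mm below cradle_mid along its z, about 85 mm above the table, 52 mm deep and 64 mm wide.
- pin (a joint): travel of the bottle-present pin: 0 = out, 0.005 m = pushed flush with the footplate. Light spring, 0.15 to 0.4 N: the bottle's own weight holds it down once its foot stands flat on the footplate.
- gate (a joint): angle of the retaining gate, a steel bar on the cradle's +y side, hinge axis parallel to the cradle's z. 0 = shut, across the front of the bottle along the cradle's -y (4 mm clear of a seated bottle); 1.57 = open, pointing outward along the cradle's +x; stop at 1.9. Starts open, 1.3 to 1.8. Stiff hinge (0.04 N m): stays where it is left, can be pushed shut with a fingertip.
- gate_hinge (a point): the gate's hinge axis at the height of the bar: 30 mm in front of (+x), 36 mm to the +y side of and 25 mm below (-z) cradle_mid in the cradle frame.
- gate_tip (a point): centre of the rubber roller at the free end of the gate, 14 mm across and 22 mm long along the cradle's z, 72 mm from the hinge axis. The bar is 16 mm high along the cradle's z and 8 mm thick.
- jar: bystander, to be left alone: squat white round jar, 64 mm across and 68 mm tall, wide flat lid. Origin at the centre of its underside.
- squeeze: bystander, to be left alone: white squeeze bottle, 54 mm across, 125 mm tall, with a pointed conical spout. Origin at the centre of its underside.
- dropper1: bystander, to be left alone: small white dropper bottle, 25 mm across, 75 mm tall. Origin at the centre of its underside.
- dropper2: bystander, to be left alone: small white dropper bottle, 25 mm across, 75 mm tall. Origin at the centre of its underside.
- horse: bystander, to be left alone: grey model horse on a 40 mm round black base, 47 mm tall. Origin at the centre of its underside.
- brushpot: bystander, to be left alone: steel pot, 76 mm across, 100 mm tall, with paint brushes standing in it up to 195 mm. Origin at the centre of its underside.
- knife: bystander, to be left alone: grey hobby knife lying flat, 145 mm long, 12 mm thick. Origin at the centre of its underside.
Not all that is in view belongs to the job. Leave any red look-alike of the part that bears bottle_mid alone.

How it is judged (in metres and radians):
On the way:
1. the bottle stands in the cradle holding the pin down, let go, with the gate still open (value of joint pin above 0.0042 m and distance between bottle_mid and cradle_mid below 0.008 m and angle between the z axis of bottle_mid and the z axis of cradle_mid, either way round below 0.12 rad and angle between bottle_mid's own z axis and vertical below 1.2 rad and value of joint gate above 0.8 rad and contact force between the fingers and bottle below 0.05 N), for 0.2 s.
At the end, for the whole second after the job is handed in: The bottle rests cap up in the cradle, its centre within 8 mm of its place and its axis within 0.12 rad of the cradle's, holding the pin down (more than 4.2 of 5 mm), and the gate is shut to within 0.12 rad (value of joint pin above 0.0042 m and distance between bottle_mid and cradle_mid below 0.008 m and angle between the z axis of bottle_mid and the z axis of cradle_mid, either way round below 0.12 rad and angle between bottle_mid's own z axis and vertical below 1.2 rad and value of joint gate below 0.12 rad and linear speed of bottle below 0.02 m/s and angular speed of bottle below 0.2 rad/s); the robot touches nothing.
It fails at once if a bystander is moved more than 30 mm (distance of any of jar, squeeze, dropper1, dropper2, horse, brushpot, knife from where it was at the start of the episode above 0.03 m).
It fails at once if a standing bystander is tipped over (angle between any of jar, squeeze, dropper1, dropper2, horse, brushpot's own z axis and vertical above 0.6 rad).
It fails at once if the bottle is banged into the shaker (more than 45 N) (contact force between bottle and shaker above 45 N).
It also fails if it takes over 56 s, if anything falls off the work surface, if the arm or the gripper's body presses on something with over 40 N, if the wrist force passes 120 N, or if a joint passes its speed limit or range.

## Working session

There is one attempt and no reset: what is moved stays moved. The work goes in short steps, Python scripts to look and compute and a tool call to move; the robot and the scene stay as the last step left them, time stands still between calls to the robot, and variables do not carry over. Pictures are saved under pics/ and viewed, at most 10 in all, crops included, and the job is handed in when it is done.

Besides the shell and the picture viewer there is one more tool, called after "Call:" by a JSON object that holds its "api" and its "payload", one argument or row to a line. jog_arm: Moves the arm, as the interface text tells. Its arguments: {"type":"object","properties":{"rows":{"type":"string"}},"required":["rows"]}

```bash
mkdir -p pics; ls; cat > h.py <<'E'
import numpy as np, cv2
from rig import bot, capture, search_frame, outline_of, spot_point
def save(c,n,crop=None,s=1):
    p=c["pixels"][...,::-1]
    if crop: p=p[crop[1]:crop[3],crop[0]:crop[2]]
    cv2.imwrite("pics/"+n,cv2.resize(np.ascontiguousarray(p),None,fx=s,fy=s,interpolation=cv2.INTER_CUBIC))
def proj(c,X):
    q=np.array(c["R"])@np.array(X)+np.array(c["t"]); return [round(float(c["fx"]*q[0]/q[2]+c["cx"])),round(float(c["fy"]*q[1]/q[2]+c["cy"]))]
E
python3 - <<'E'
from h import *
for n in ("scene","top"):
    c=capture(n); save(c,n+".png",s=1.5)
    for l in ("bottle_mid","cradle_mid","pin_top","gate_hinge","gate_tip","shaker","jar","squeeze","dropper1","horse","brushpot","knife"):
        print(n,l,[(round(d["conf"],2),np.round(d["point"],3).tolist(),proj(c,d["point"])) for d in spot_point(l,c)[:3]])
s=bot.read_state(); print(s["tcp_rot"],s["position"],s["time_s"])
E
```

```text
pics
scene bottle_mid [(0.94, [0.549, -0.214, 0.059], [149, 233]), (0.74, [0.472, -0.271, 0.062], [118, 219]), (0.68, [0.6, -0.142, 0.058], [182, 237])]
scene cradle_mid [(0.62, [0.571, 0.194, 0.148], [289, 160])]
scene pin_top []
scene gate_hinge [(0.43, [0.545, 0.15, 0.145], [270, 160])]
scene gate_tip [(0.46, [0.481, 0.142, 0.189], [256, 134])]
scene shaker [(0.59, [0.558, 0.192, 0.001], [283, 186])]
scene jar [(0.79, [0.519, -0.366, -0.0], [96, 259])]
scene squeeze []
scene dropper1 [(0.49, [0.695, -0.197, 0.001], [181, 285]), (0.44, [0.67, -0.028, 0.002], [234, 248])]
scene horse [(0.7, [0.779, 0.014, -0.002], [267, 275])]
scene brushpot [(0.67, [0.643, 0.503, -0.001], [383, 166])]
scene knife [(0.8, [0.648, -0.343, 0.0], [121, 296])]
top bottle_mid [(0.78, [0.544, -0.221, 0.06], [348, 219]), (0.64, [0.469, -0.271, 0.057], [366, 245])]
top cradle_mid [(0.37, [0.509, -0.126, 0.0], [312, 231])]
top pin_top []
top gate_hinge [(0.67, [0.547, 0.154, 0.141], [216, 217]), (0.18, [0.482, 0.14, 0.184], [220, 242])]
top gate_tip [(0.53, [0.691, -0.199, -0.001], [334, 173]), (0.45, [0.482, 0.139, 0.18], [220, 241])]
top shaker [(0.82, [0.564, 0.191, -0.002], [209, 214])]
top jar [(0.69, [0.514, -0.367, -0.0], [390, 229]), (0.18, [0.778, 0.009, 0.004], [267, 145])]
top squeeze [(0.71, [0.508, -0.126, -0.002], [312, 231])]
top dropper1 [(0.61, [0.67, -0.029, -0.002], [279, 180]), (0.46, [0.692, -0.202, 0.001], [335, 172])]
top horse [(0.71, [0.778, 0.01, 0.001], [267, 146]), (0.31, [0.692, -0.201, -0.001], [334, 172])]
top brushpot [(0.85, [0.646, 0.5, -0.002], [110, 188])]
top knife [(0.69, [0.511, -0.126, -0.001], [312, 231]), (0.5, [0.649, -0.34, -0.0], [379, 186])]
[[ 9.59439531e-01  2.81914501e-01  1.74879853e-05]
 [ 2.81914501e-01 -9.59439531e-01  2.00895000e-05]
 [ 2.24421858e-05 -1.43445438e-05 -1.00000000e+00]] [ 0.17623572 -0.59962613  0.24453978] 1.3
```

View pics/scene.png

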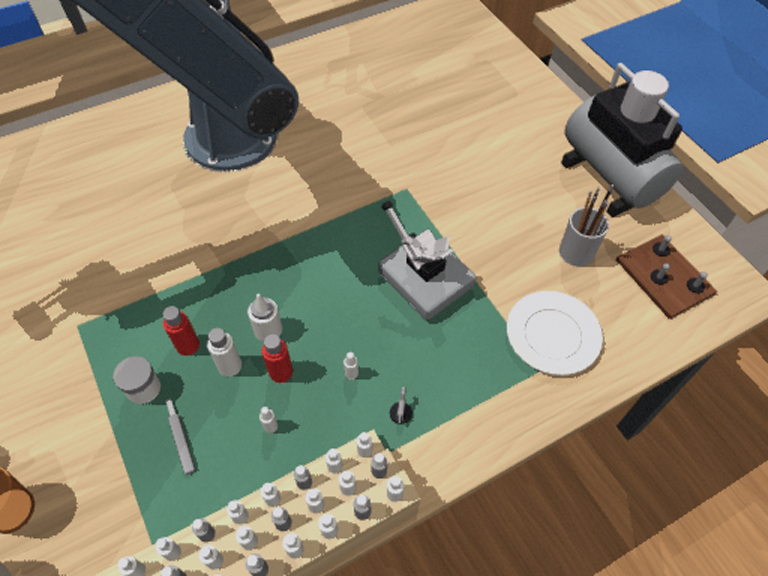

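View pics/top.png

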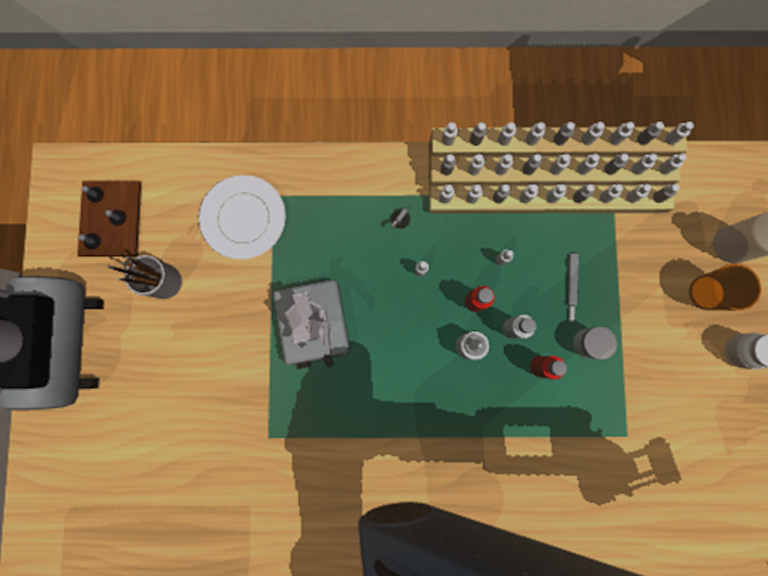

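The bottle candidates in the scene view (px in the 1.5x picture) are the white one at (224,352) and red ones at (180,332) and (276,360). The white one with the grey flat cap fits. The white squeeze bottle at (264,318) has a pointed spout. I'll confirm with a crop, and check the shaker's heading at the same time.

```bash
python3 - <<'E'
from h import *
a=capture("scene"); b=capture("top")
A=cv2.resize(a["pixels"][100:220,235:335],(400,480),interpolation=cv2.INTER_CUBIC)
B=cv2.resize(b["pixels"][175:255,175:240],(390,480),interpolation=cv2.INTER_CUBIC)
C=cv2.resize(a["pixels"][185:265,100:200],(400,320)) 
cv2.imwrite("pics/crop.png",np.hstack([A,B])[...,::-1]); cv2.imwrite("pics/cropb.png",C[...,::-1])
print([np.round(x,3).tolist() for x in (a["R"],a["t"],b["R"],b["t"])],a["fx"],a["cx"],a["cy"],b["fx"])
E
```

```text
[[[0.487, 0.873, 0.016], [0.738, -0.402, -0.541], [-0.466, 0.276, -0.841]], [-0.374, -0.348, 1.516], [[-0.004, -1.0, 0.0], [-0.992, 0.004, -0.124], [0.124, -0.001, -0.992]], [0.056, 0.63, 1.041]] 438.09091883566305 260.43636983878014 190.62327109992 360.1531449266512
```

View pics/crop.png

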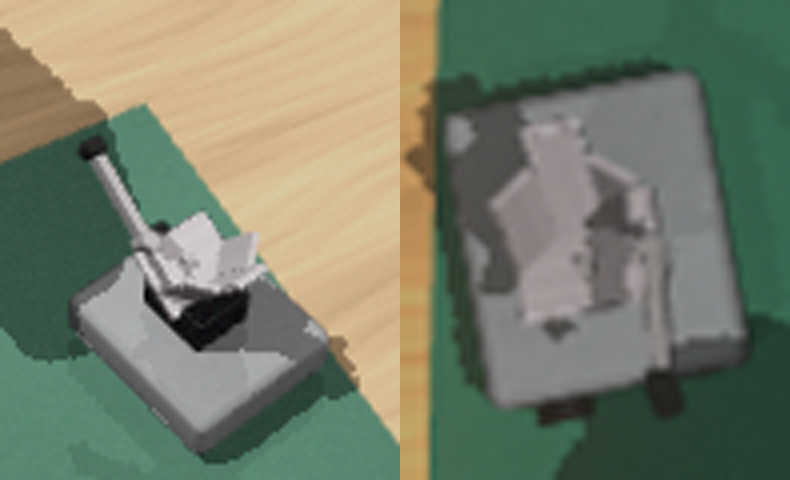

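View pics/cropb.png

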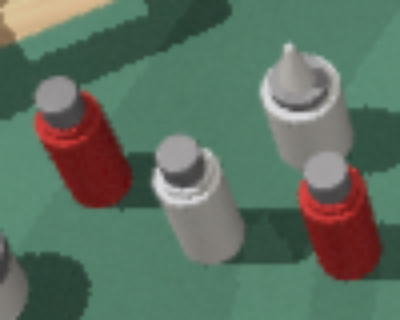

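The crop confirms the white bottle with the flat grey cap at scene (149,233). The shaker's heading is unclear: the gate bar points towards the robot. I'll move closer and check it with the wrist camera.

Call:
{"api": "jog_arm", "payload": {
  "rows": "1 .2 -.1 -.3 0 0 0;1 .86 -1 -.4 0 0 0;1 .86 -1 -.4 0 0 0;1 .86 -1 -.4 0 0 0;1 .86 -1 -.4 0 0 0;1 .86 -1 -.4 0 0 0;1 .86 -1 -.4 0 0 0;1 .86 -1 -.4 0 0 0;1 .86 -1 -.4 0 0 0;1 .86 -1 -.4 0 0 0;1 .86 -1 -.4 0 0 0;1 .86 -1 -.4 0 0 0;1 .86 -1 -.4 0 0 0;1 .86 -1 -.4 0 0 0;1 .86 -1 -.4 0 0 0;1 .86 -1 -.4 0 0 0;1 .86 -1 -.4 0 0 0;1 .86 -1 -.4 0 0 0;1 .86 -1 -.4 0 0 0;1 .86 -1 -.4 0 0 0"
}}

```text
time_s: 3.07
position: [0.4473, 0.0012, 0.4442]
tcp_rot: [[0.959, 0.283, -0.001], [0.283, -0.959, -0.001], [-0.001, 0.0, -1.0]]
force: [0.8, -1.3, -0.1]
opening: 0.999
grasp_force: 0.0
```

```bash
cat >> h.py <<'E'
def wrist():
    s=bot.read_state(); c=capture("wrist"); M=np.array(c["mount"]); T=np.eye(4); T[:3,:3]=s["tcp_rot"]; T[:3,3]=s["position"]
    W=np.linalg.inv(T@M); c2=dict(c); c2["R"]=W[:3,:3]; c2["t"]=W[:3,3]; return c,c2
E
python3 - <<'E'
from h import *
c,c2=wrist(); save(c,"w1.png",s=1.5); print(np.round(c["mount"],3).tolist(), np.round(bot.read_state()["position"],3), bot.read_state()["time_s"],np.round(bot.read_state()["tcp_rot"],3).tolist())
for l in ("cradle_mid","pin_top","gate_hinge","gate_tip","shaker"):
    print(l,[(round(d["conf"],2),np.round(d["point"],3).tolist(),proj(c2,d["point"])) for d in spot_point(l,c)[:3]])
E
```

```text
[[-0.001, -0.965, -0.261, 0.072], [1.0, -0.001, 0.001, -0.001], [-0.001, -0.261, 0.965, -0.139], [0.0, 0.0, 0.0, 1.0]] [0.447 0.001 0.444] 3.1167 [[0.96, 0.281, -0.001], [0.281, -0.96, -0.0], [-0.001, -0.0, -1.0]]
cradle_mid [(0.78, [0.578, 0.193, 0.148], [151, 29]), (0.44, [0.545, 0.186, 0.098], [162, 62])]
pin_top [(0.55, [0.547, 0.187, 0.1], [162, 60])]
gate_hinge [(0.61, [0.549, 0.152, 0.144], [176, 61])]
gate_tip [(0.9, [0.484, 0.143, 0.186], [164, 108])]
shaker [(0.81, [0.56, 0.192, -0.002], [178, 61])]
```

View pics/w1.png

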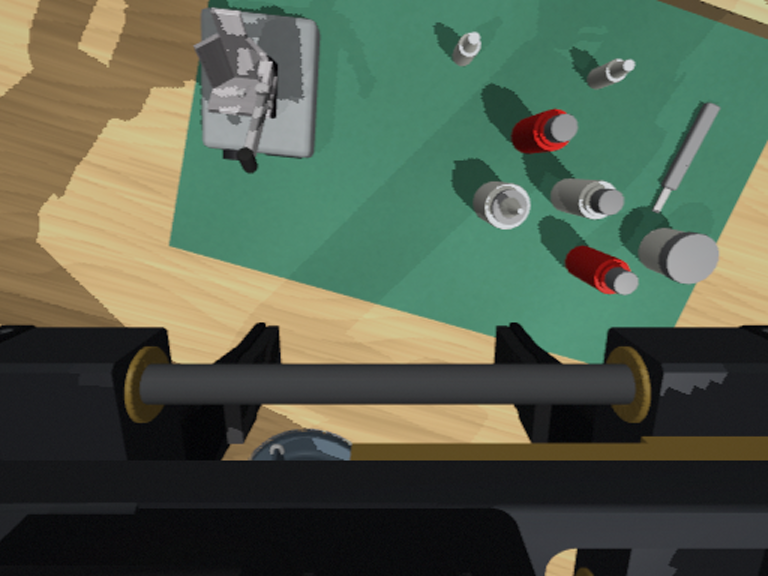

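The network points from three views agree with the given geometry. pin→mid, hinge→tip and the box's long side all say that the front faces the robot (-x), not its right, and that the hinge is on the -y side. I'll hover over the bottle and fit the cradle pose.

Call:
{"api": "jog_arm", "payload": {
  "rows": ".75 .07 .475 .48 0 0 -.97;.75 .07 .475 .48 0 0 -.97;.75 .07 .475 .48 0 0 -.97;.75 .07 .475 .48 0 0 -.97;.75 .07 .475 .48 0 0 -.97;.75 .07 .475 .48 0 0 -.97;.75 .07 .475 .48 0 0 -.97;.75 .07 .475 .48 0 0 -.97;.75 .07 .475 .48 0 0 -.97;.75 .07 .475 .48 0 0 -.97;.75 .07 .475 .48 0 0 -.97;.75 .07 .475 .48 0 0 -.97"
}}

```text
time_s: 4.37
position: [0.5483, -0.2161, 0.2059]
tcp_rot: [[0.499, 0.866, 0.001], [0.866, -0.499, -0.0], [0.0, 0.001, -1.0]]
force: [0.6, -0.3, -0.4]
opening: 0.749
grasp_force: 0.0
```

```bash
cat > fit.py <<'E'
import numpy as np
from scipy.optimize import least_squares
obs={"mid":[(.571,.194,.148),(.578,.193,.148)],"pin":[(.547,.187,.1)],"hinge":[(.545,.15,.145),(.547,.154,.141),(.549,.152,.144)],"tip":[(.481,.142,.189),(.482,.139,.18),(.484,.143,.186)]}
def frame(psi):
    h=np.array([np.cos(psi),np.sin(psi),0]);u=np.array([0,0,1.]);X=np.cos(.6)*h+np.sin(.6)*u;Z=np.cos(.6)*u-np.sin(.6)*h
    return np.c_[X,np.cross(Z,X),Z]
def pts(p):
    F=frame(p[3]);g=p[4];d={"mid":(0,0,0),"pin":(0,0,-.055),"hinge":(.03,.036,-.025),"tip":(.03+.072*np.sin(g),.036-.072*np.cos(g),-.025)}
    return {k:p[:3]+F@np.array(v) for k,v in d.items()}
def fit():
    f=lambda p: np.concatenate([np.array(o)-pts(p)[k] for k,v in obs.items() for o in v])
    r=least_squares(f,[.57,.19,.147,-3.0,1.5]); return r.x,r.fun
if __name__=="__main__":
    p,e=fit(); print(p,np.abs(e).max()); print(frame(p[3]).round(3)); print((e.reshape(-1,3)*1000).round(1).tolist())
E
python3 fit.py; python3 - <<'E'
from h import *
s=bot.read_state(); print(np.round(s["position"],4),np.round(s["joint_positions"],1),np.round(s["tcp_rot"],3).tolist())
c,c2=wrist(); save(c,"w2.png",s=1)
t=capture("top")
for C in (c,t):
  print([(round(d["conf"],2),np.round(d["point"],3).tolist()) for d in spot_point("bottle_mid",C)[:4]])
E
```

```text
[ 0.5754892   0.193705    0.14740416 -2.95354373  1.54452706] 0.004971642168592028
[[-0.811  0.187  0.555]
 [-0.154 -0.982  0.106]
 [ 0.565 -0.     0.825]]
[[-4.5, 0.3, 0.6], [2.5, -0.7, 0.6], [2.0, -0.9, -2.0], [1.0, -1.1, 1.3], [3.0, 2.9, -2.7], [5.0, 0.9, 0.3], [-4.3, 0.2, 4.6], [-3.3, -2.8, -4.4], [-1.3, 1.2, 1.6]]
[ 0.5483 -0.2161  0.2059] [-32.4  30.1  89.6   0.   60.2  -2.4] [[0.499, 0.866, 0.001], [0.866, -0.499, -0.0], [0.0, 0.001, -1.0]]
[(0.86, [0.604, -0.138, 0.061]), (0.83, [0.474, -0.272, 0.056]), (0.75, [0.548, -0.221, 0.06])]
[(0.69, [0.54, -0.219, 0.062]), (0.67, [0.6, -0.143, 0.06])]
```

View pics/w2.png

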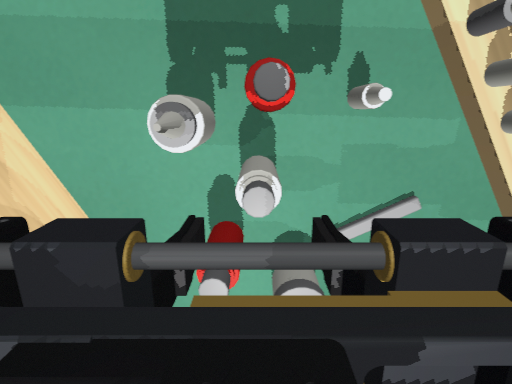

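The white bottle is centred between the fingers at (258,190), with both neighbours clear. I'll descend, grip and lift.

Call:
{"api": "jog_arm", "payload": {
  "rows": ".75 -.007 0 .08 0 0 0;.75 -.007 0 .16 0 0 0;.75 -.007 0 .22 0 0 0;.75 -.007 0 .242 0 0 0;.75 -.007 0 .242 0 0 0;.75 -.007 0 .242 0 0 0;0 -.007 0 .242 0 0 0;0 -.007 0 .242 0 0 0;0 -.007 0 .242 0 0 0;0 -.007 0 .242 0 0 0;0 -.007 0 .242 0 0 0;0 -.007 0 .242 0 0 0;0 -.007 0 .242 0 0 0;0 -.007 0 .242 0 0 0"
}}

```text
time_s: 5.73
position: [0.5471, -0.22, 0.0847]
tcp_rot: [[0.5, 0.866, 0.001], [0.866, -0.5, -0.001], [-0.0, 0.002, -1.0]]
force: [-0.4, 0.8, 6.2]
opening: 0.499
grasp_force: 30.0
```

Call:
{"api": "jog_arm", "payload": {
  "rows": "0 0 0 -.03 0 0 0;0 0 0 -.1 0 0 0;0 0 0 -.18 0 0 0;0 0 0 -.26 0 0 0;0 0 0 -.34 0 0 0;0 0 0 -.4 0 0 0;0 0 0 -.4 0 0 0;0 0 0 -.4 0 0 0"
}}

```text
time_s: 6.4
position: [0.5473, -0.2201, 0.2856]
tcp_rot: [[0.5, 0.866, 0.004], [0.866, -0.5, -0.002], [-0.0, 0.005, -1.0]]
force: [-0.7, 1.1, -1.9]
opening: 0.492
grasp_force: 30.0
```

Gripped. Next I'll carry the bottle across, turning so that the camera side faces the cradle's front.

Call:
{"api": "jog_arm", "payload": {
  "rows": "0 .433 -.25 -.1 0 0 -1;0 .433 -.25 -.1 0 0 -1;0 .433 -.25 -.1 0 0 -1;0 .433 -.25 -.1 0 0 -1;0 .433 -.25 -.1 0 0 -1;0 .433 -.25 -.1 0 0 -1;0 .433 -.25 -.1 0 0 -1;0 .433 -.25 -.1 0 0 -1;0 .433 -.25 -.1 0 0 -1"
}}

```text
time_s: 7.15
position: [0.5454, 0.0306, 0.3315]
tcp_rot: [[-0.26, 0.966, -0.004], [0.966, 0.26, -0.0], [0.001, -0.004, -1.0]]
force: [-0.2, -0.2, -2.4]
opening: 0.497
grasp_force: 30.0
```

Call:
{"api": "jog_arm", "payload": {
  "rows": "0 .18 .11 0 0 0 -1;0 .18 .11 0 0 0 -1;0 .18 .11 0 0 0 -1;0 .18 .11 0 0 0 -1;0 .18 .11 0 0 0 -1;0 .18 .11 0 0 0 -1;0 .18 .11 0 0 0 -1;0 .18 .11 0 0 0 -1;0 .18 .11 0 0 0 -1"
}}

```text
time_s: 7.9
position: [0.5762, 0.1298, 0.3321]
tcp_rot: [[-0.864, 0.503, -0.003], [0.503, 0.864, -0.0], [0.002, -0.002, -1.0]]
force: [0.5, 0.3, -1.5]
opening: 0.497
grasp_force: 30.0
```

```bash
cat > goto.py <<'E'
# usage: goto.py dx dy dz (mm, bottle_mid offset from cradle_mid in cradle frame)
import sys
from h import *
from fit import fit,frame
from scipy.spatial.transform import Rotation as Ro
p,_=fit(); F=frame(p[3]); d=np.array(list(map(float,sys.argv[1:4])))/1000
R=np.c_[F[:,0],-F[:,1],-F[:,2]]; mid=p[:3]+F@d; P=mid-R[:,2]*.0247
s=bot.read_state(); T=np.array(s["tcp_rot"]); dt=T.T@(P-s["position"])
print("shift",np.round(dt/.5,3),"turn",np.round(Ro.from_matrix(T.T@R).as_rotvec()/(np.pi/4),3),"err cradle mm",np.round(F.T@(P-s["position"])*1000,1),"target",P.round(3),"J",np.round(s["joint_positions"],1))
E
python3 goto.py 6 0 130
```

```text
shift [-0.059  0.218  0.107] turn [ 0.272  0.727 -0.883] err cradle mm [-107.6  -62.9    8.6] target [0.656 0.209 0.278] J [  1.9  22.6  80.7  -0.   76.8 -57.9]
```

Call:
{"api": "jog_arm", "payload": {
  "rows": "0 -.059 .218 .107 .272 .727 -.883;0 -.059 .218 .107 .272 .727 -.883;0 -.059 .218 .107 .272 .727 -.883;0 -.059 .218 .107 .272 .727 -.883;0 -.059 .218 .107 .272 .727 -.883;0 -.059 .218 .107 .272 .727 -.883;0 -.059 .218 .107 .272 .727 -.883;0 -.059 .218 .107 .272 .727 -.883;0 -.059 .218 .107 .272 .727 -.883;0 -.059 .218 .107 .272 .727 -.883;0 -.059 .218 .107 .272 .727 -.883;0 -.059 .218 .107 .272 .727 -.883"
}}

```text
time_s: 8.9
position: [0.6563, 0.2106, 0.2809]
tcp_rot: [[-0.813, -0.189, -0.551], [-0.156, 0.982, -0.107], [0.561, -0.001, -0.828]]
force: [0.4, -0.2, -1.8]
opening: 0.498
grasp_force: 30.0
```

```bash
python3 goto.py 6 0 130; python3 - <<'E'
from h import *
from fit import fit,pts
p,_=fit()
c,c2=wrist(); t=capture("top"); sc=capture("scene")
for C,c_ in ((c,c2),(t,t),(sc,sc)):
  for l in ("cradle_mid","pin_top","gate_hinge","gate_tip"):
    print(l,[(round(d["conf"],2),np.round(d["point"],3).tolist(),proj(c_,d["point"])) for d in spot_point(l,C)[:2]])
  print({k:proj(c_,v) for k,v in pts(p).items()})
save(c,"w3.png",s=1.5)
E
```

```text
shift [-0.002 -0.003  0.004] turn [-0.003  0.006  0.002] err cradle mm [-1.2  1.5 -2.1] target [0.656 0.209 0.278] J [  9.   50.6  42.1  -1.3 121.4 -92.3]
cradle_mid [(0.62, [0.576, 0.188, 0.146], [251, 185])]
pin_top []
gate_hinge [(0.83, [0.547, 0.154, 0.146], [226, 156])]
gate_tip [(0.69, [0.488, 0.144, 0.184], [226, 88])]
{'mid': [256, 185], 'pin': [256, 174], 'hinge': [224, 154], 'tip': [224, 86]}
cradle_mid [(0.65, [0.577, 0.192, 0.147], [202, 206])]
pin_top []
gate_hinge [(0.51, [0.544, 0.152, 0.142], [217, 218]), (0.2, [0.644, 0.5, -0.001], [110, 189])]
gate_tip [(0.52, [0.484, 0.14, 0.184], [220, 241])]
{'mid': [201, 206], 'pin': [205, 218], 'hinge': [217, 218], 'tip': [219, 240]}
cradle_mid [(0.94, [0.574, 0.196, 0.147], [290, 160]), (0.23, [0.511, -0.13, 0.002], [176, 219])]
pin_top [(0.46, [0.515, -0.367, -0.0], [95, 258])]
gate_hinge [(0.67, [0.545, 0.148, 0.142], [269, 160])]
gate_tip [(0.59, [0.483, 0.142, 0.185], [256, 135])]
{'mid': [289, 161], 'pin': [281, 164], 'hinge': [270, 159], 'tip': [257, 136]}
```

View pics/w3.png

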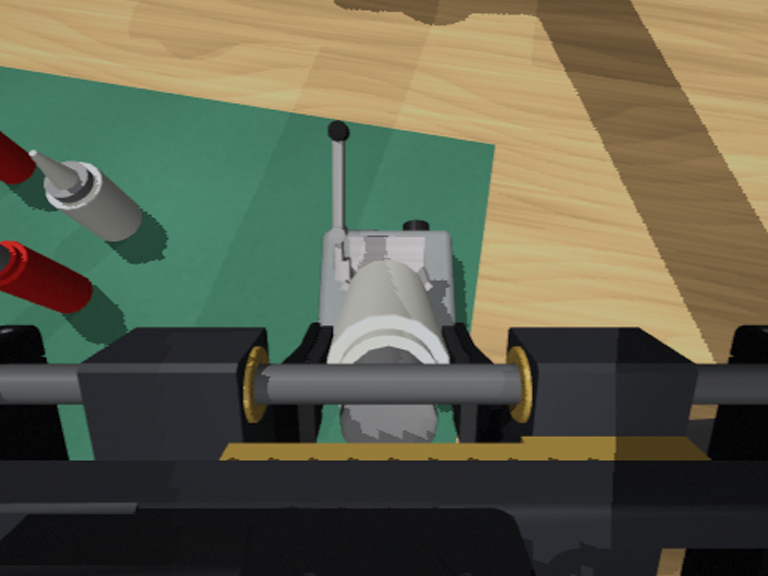

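The picture shows the bottle lined up over the cradle, at (385,300), with the gate bar open at (338,180). That confirms the frame. I'll refine the fit and start down.

```bash
python3 - <<'E'
s=open("fit.py").read()
s=s.replace("(.578,.193,.148)]","(.578,.193,.148),(.576,.188,.146),(.577,.192,.147),(.574,.196,.147)]").replace("(.549,.152,.144)]","(.549,.152,.144),(.547,.154,.146),(.544,.152,.142),(.545,.148,.142)]").replace("(.484,.143,.186)]","(.484,.143,.186),(.488,.144,.184),(.484,.14,.184),(.483,.142,.185)]")
open("fit.py","w").write(s)
E
python3 fit.py|head -4; python3 goto.py 6 0 12
```

```text
[ 0.57591759  0.19319585  0.14721534 -2.96104675  1.54537459] 0.005195851895213155
[[-0.812  0.18   0.555]
 [-0.148 -0.984  0.101]
 [ 0.565  0.     0.825]]
shift [-0.001 -0.005  0.239] turn [-0.009  0.004  0.012] err cradle mm [  -1.     3.2 -119.4] target [0.591 0.196 0.181] J [  9.   50.7  42.1  -1.3 121.5 -92.3]
```

Call:
{"api": "jog_arm", "payload": {
  "rows": "0 0 -.005 .05 -.009 .004 .012;0 -.001 -.005 .1 -.009 .004 .012;0 -.001 -.005 .14 -.009 .004 .012;0 -.001 -.005 .18 -.009 .004 .012;0 -.001 -.005 .21 -.009 .004 .012;0 -.001 -.005 .225 -.009 .004 .012;0 -.001 -.005 .232 -.009 .004 .012;0 -.001 -.005 .239 -.009 .004 .012;0 -.001 -.005 .239 -.009 .004 .012;0 -.001 -.005 .239 -.009 .004 .012"
}}

```text
time_s: 10.48
position: [0.5921, 0.196, 0.1816]
tcp_rot: [[-0.813, -0.179, -0.554], [-0.148, 0.984, -0.101], [0.563, 0.0, -0.826]]
force: [0.1, 0.3, -1.4]
opening: 0.5
grasp_force: 30.0
```

```bash
python3 goto.py 4 0 0; python3 -c "
from h import *
s=bot.read_state();print(s['force'],s['moment'])"
```

```text
shift [-0.004  0.     0.026] turn [0.    0.002 0.   ] err cradle mm [ -1.9  -0.1 -12.9] target [0.586 0.195 0.17 ] J [  8.5  49.3  60.9  -1.  104.1 -91.8]
[ 0.13549215  0.29776444 -1.3901646 ] [ 0.20947896 -0.60338413 -0.01909136]
```

Call:
{"api": "jog_arm", "payload": {
  "rows": "0 0 0 .004 0 0 0;0 0 0 .008 0 0 0;0 0 0 .012 0 0 0;0 0 0 .016 0 0 0;0 0 0 .02 0 0 0;0 0 0 .02 0 0 0;0 0 0 .02 0 0 0"
}}

```text
time_s: 11.07
position: [0.5856, 0.1949, 0.1726]
tcp_rot: [[-0.812, -0.179, -0.556], [-0.148, 0.984, -0.101], [0.565, 0.0, -0.825]]
force: [0.1, -0.9, -0.1]
opening: 0.498
grasp_force: 30.0
```

```bash
python3 goto.py 4 0 0
```

```text
shift [-0.005  0.     0.004] turn [ 0.    -0.001  0.   ] err cradle mm [-2.3 -0.1 -1.8] target [0.586 0.195 0.17 ] J [  8.5  49.4  62.3  -1.  102.7 -91.7]
```

Call:
{"api": "jog_arm", "payload": {
  "rows": "0 -.002 0 .002 0 0 0;0 -.004 0 .002 0 0 0;0 -.006 0 .002 0 0 0;0 -.006 0 .002 0 0 0"
}}

```text
time_s: 11.4
position: [0.5878, 0.1953, 0.17]
tcp_rot: [[-0.812, -0.179, -0.556], [-0.148, 0.984, -0.101], [0.565, 0.0, -0.825]]
force: [-0.4, 0.9, -0.7]
opening: 0.498
grasp_force: 30.0
```

Call:
{"api": "jog_arm", "payload": {
  "rows": "0 -.002 0 .002 0 0 0;0 -.004 0 .002 0 0 0;0 -.004 0 .002 0 0 0;0 -.004 0 .002 0 0 0"
}}

```text
time_s: 11.73
position: [0.5887, 0.1955, 0.1681]
tcp_rot: [[-0.812, -0.179, -0.556], [-0.148, 0.984, -0.101], [0.565, 0.0, -0.825]]
force: [0.3, -0.4, -1.6]
opening: 0.5
grasp_force: 30.0
```

Call:
{"api": "jog_arm", "payload": {
  "rows": "0 0 0 .002 0 0 0;0 0 0 .004 0 0 0;0 0 0 .004 0 0 0;0 0 0 .004 0 0 0"
}}

```text
time_s: 12.07
position: [0.5887, 0.1954, 0.168]
tcp_rot: [[-0.814, -0.179, -0.553], [-0.148, 0.984, -0.1], [0.562, 0.0, -0.827]]
force: [4.3, 1.0, 5.5]
opening: 0.498
grasp_force: 30.0
```

Call:
{"api": "jog_arm", "payload": {
  "rows": "0 0 0 .002 0 0 0;0 0 0 .004 0 0 0;0 0 0 .004 0 0 0;0 0 0 .004 0 0 0"
}}

```text
time_s: 12.4
position: [0.5887, 0.1953, 0.1679]
tcp_rot: [[-0.815, -0.179, -0.551], [-0.149, 0.984, -0.1], [0.56, 0.0, -0.829]]
force: [5.5, 0.8, 10.1]
opening: 0.498
grasp_force: 30.0
```

Axial contact at exactly the nominal height, so the foot is on the plate. I'll relax the pressing and release.

Call:
{"api": "jog_arm", "payload": {
  "rows": "0 0 0 -.004 0 0 0;0 0 0 -.005 0 0 0;.55 0 0 -.005 0 0 0;.6 0 0 -.005 0 0 0;.7 0 0 -.005 0 0 0;.8 0 0 -.005 0 0 0;.8 0 0 -.005 0 0 0;.8 0 0 -.005 0 0 0;.8 0 0 -.005 0 0 0"
}}

```text
time_s: 13.15
position: [0.5876, 0.1953, 0.1667]
tcp_rot: [[-0.811, -0.179, -0.556], [-0.148, 0.984, -0.101], [0.565, 0.0, -0.825]]
force: [0.1, 0.3, -0.7]
opening: 0.788
grasp_force: 0.0
```

Call:
{"api": "jog_arm", "payload": {
  "rows": ".8 0 0 -.02 0 0 0;.8 0 0 -.06 0 0 0;.8 0 0 -.12 0 0 0;.8 0 0 -.18 0 0 0;.8 0 0 -.24 0 0 0;.8 0 0 -.3 0 0 0;.8 0 0 -.3 0 0 0;.8 0 0 -.3 0 0 0"
}}

```text
time_s: 13.82
position: [0.6725, 0.2106, 0.2927]
tcp_rot: [[-0.815, -0.179, -0.551], [-0.149, 0.984, -0.1], [0.56, 0.0, -0.828]]
force: [0.5, -0.6, -0.2]
opening: 0.798
grasp_force: 0.0
```

```bash
python3 - <<'E'
from h import *
from fit import *
p,_=fit();F=frame(p[3])
c,c2=wrist(); t=capture("top"); sc=capture("scene")
for C in (c,t,sc):
    for l in ("bottle_mid","gate_tip","cradle_mid"):
        print(l,[(round(d["conf"],2),np.round(d["point"],3).tolist(),(F.T@(np.array(d["point"])-p[:3])*1000).round(1).tolist()) for d in spot_point(l,C)[:4] if d["point"][1]>0])
W=cv2.resize(c["pixels"][110:310,170:340],(425,500)); S=cv2.resize(sc["pixels"][105:205,240:325],(425,500))
cv2.imwrite("pics/w4.png",np.hstack([W,S])[...,::-1])
E
```

```text
bottle_mid [(0.6, [0.573, 0.192, 0.151], [5.0, 0.6, 1.2])]
gate_tip [(0.62, [0.486, 0.143, 0.188], [103.7, 33.1, -21.7])]
cradle_mid [(0.6, [0.485, 0.143, 0.185], [102.7, 33.3, -24.1])]
bottle_mid [(0.58, [0.572, 0.195, 0.15], [5.1, -2.3, 0.4])]
gate_tip [(0.63, [0.484, 0.141, 0.184], [103.1, 34.5, -26.6])]
cradle_mid [(0.74, [0.579, 0.192, 0.148], [-1.7, 2.0, 1.9])]
bottle_mid [(0.7, [0.574, 0.192, 0.148], [2.1, 0.9, -1.0])]
gate_tip [(0.53, [0.481, 0.14, 0.186], [107.1, 34.8, -26.4])]
cradle_mid [(0.7, [0.574, 0.194, 0.146], [0.7, -1.2, -2.6])]
```

View pics/w4.png

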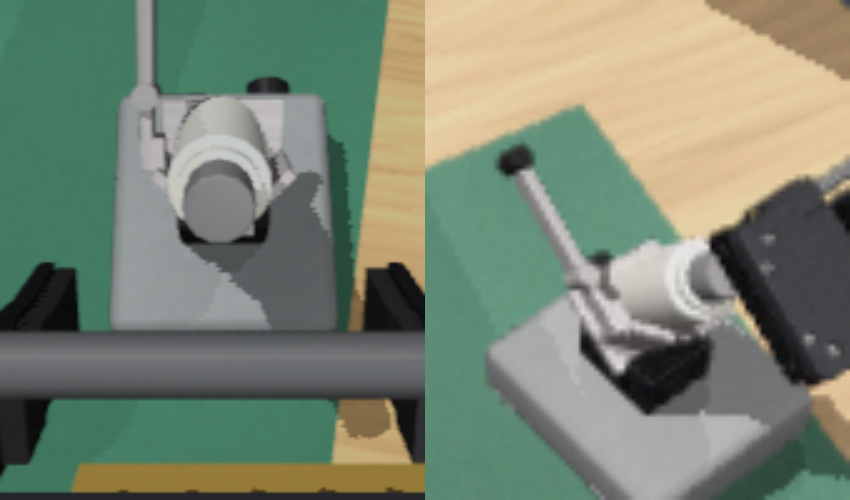

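The bottle is seated centrally between the flanks: left panel cap at (220,200), right panel body at (650,280). The gate is still open. Next is the gate push, with closed fingers and a vertical tool.

```bash
cat > push.py <<'E'
# usage: push.py lift_mm g,r,off [g,r,off ...]: closed fingers beside the bar, tool vertical, tool x along horizontal cradle x
import sys
from h import *
from fit import fit,frame
from scipy.spatial.transform import Rotation as Ro
p,_=fit(); F=frame(p[3]); h=np.array([np.cos(p[3]),np.sin(p[3]),0]); z=np.array([0,0,-1.]); R=np.c_[h,np.cross(z,h),z]
s=bot.read_state(); T=np.array(s["tcp_rot"]); print("pos",np.round(s["position"],3),"J",np.round(s["joint_positions"],0))
for a in sys.argv[2:]:
    g,r,o=map(float,a.split(",")); r/=1000;o/=1000
    q=np.array([.03+r*np.sin(g)+o*np.cos(g),.036-r*np.cos(g)+o*np.sin(g),-.025])
    P=p[:3]+F@q+[0,0,.014+float(sys.argv[1])/1000]
    print(a,"P",P.round(3),"shift",np.round(T.T@(P-s["position"])/.5,3),"turn",np.round(Ro.from_matrix(T.T@R).as_rotvec()/(np.pi/4),3))
E
python3 push.py 110 1.545,66,38
```

```text
pos [0.671 0.21  0.291] J [  9.  52.  38.  -1. 125. -92.]
1.545,66,38 P [0.496 0.105 0.305] shift [ 0.331 -0.144  0.191] turn [ 0.    -0.765 -0.   ]
```

Call:
{"api": "jog_arm", "payload": {
  "rows": "0 .331 -.144 .191 0 -.765 0;0 .331 -.144 .191 0 -.765 0;0 .331 -.144 .191 0 -.765 0;0 .331 -.144 .191 0 -.765 0;0 .331 -.144 .191 0 -.765 0;0 .331 -.144 .191 0 -.765 0;0 .331 -.144 .191 0 -.765 0;0 .331 -.144 .191 0 -.765 0;0 .331 -.144 .191 0 -.765 0;0 .331 -.144 .191 0 -.765 0;0 .331 -.144 .191 0 -.765 0;0 .331 -.144 .191 0 -.765 0"
}}

```text
time_s: 15.42
position: [0.4982, 0.1058, 0.305]
tcp_rot: [[-0.984, -0.18, 0.001], [-0.18, 0.984, 0.0], [-0.001, 0.0, -1.0]]
force: [-0.1, -0.5, 0.2]
opening: 0.025
grasp_force: 0.0
```

```bash
python3 push.py 0 1.545,66,38 1.545,66,22 1.3,66,22 1.0,66,22 0.7,66,20 0.4,66,18 0.2,66,17 0.0,66,16.5
```

```text
pos [0.498 0.106 0.305] J [  -1.   17.   94.    0.   69. -101.]
1.545,66,38 P [0.496 0.105 0.195] shift [ 0.004 -0.001  0.219] turn [0.    0.001 0.001]
1.545,66,22 P [0.494 0.121 0.195] shift [0.003 0.031 0.22 ] turn [0.    0.001 0.001]
1.3,66,22 P [0.488 0.137 0.197] shift [0.008 0.065 0.216] turn [0.    0.001 0.001]
1.0,66,22 P [0.486 0.158 0.196] shift [0.005 0.106 0.219] turn [0.    0.001 0.001]
0.7,66,20 P [0.49  0.179 0.19 ] shift [-0.011  0.147  0.23 ] turn [0.    0.001 0.001]
0.4,66,18 P [0.5   0.197 0.181] shift [-0.037  0.18   0.247] turn [0.    0.001 0.001]
0.2,66,17 P [0.509 0.207 0.174] shift [-0.057  0.195  0.261] turn [0.    0.001 0.001]
0.0,66,16.5 P [0.519 0.213 0.167] shift [-0.079  0.204  0.276] turn [0.    0.001 0.001]
```

Call:
{"api": "jog_arm", "payload": {
  "rows": "0 .004 -.001 .08 0 0 0;0 .004 -.001 .16 0 0 0;0 .004 -.001 .226 0 0 0;0 .004 -.001 .226 0 0 0;0 .003 .015 .228 0 0 0;0 .003 .031 .228 0 0 0;0 .006 .048 .228 0 0 0;0 .008 .065 .228 0 0 0;0 .007 .085 .228 0 0 0;0 .005 .106 .23 0 0 0;0 -.003 .127 .236 0 0 0;0 -.011 .147 .242 0 0 0;0 -.024 .164 .25 0 0 0;0 -.037 .18 .259 0 0 0;0 -.037 .18 .259 0 0 0;0 -.037 .18 .259 0 0 0"
}}

```text
time_s: 16.75
position: [0.4988, 0.1981, 0.1751]
tcp_rot: [[-0.984, -0.18, -0.001], [-0.18, 0.984, 0.001], [0.001, 0.001, -1.0]]
force: [0.7, -0.1, -0.0]
opening: 0.005
grasp_force: 0.0
```

```bash
python3 push.py -6 0.4,66,18 0.2,66,17 0.0,66,16.5; python3 - <<'E'
from h import *
from fit import *
p,_=fit();F=frame(p[3])
c,c2=wrist(); t=capture("top"); sc=capture("scene")
for C in (c,t,sc):
    for l in ("bottle_mid","gate_tip"):
        print(l,[(round(d["conf"],2),np.round(d["point"],3).tolist(),(F.T@(np.array(d["point"])-p[:3])*1000).round(1).tolist()) for d in spot_point(l,C)[:4] if d["point"][1]>0])
S=cv2.resize(sc["pixels"][105:205,240:325],(425,500));W=cv2.resize(t["pixels"][175:255,165:233],(425,500))
cv2.imwrite("pics/w5.png",np.hstack([W,S])[...,::-1])
E
```

```text
pos [0.499 0.198 0.175] J [ 10.  29.  99.   0.  52. -91.]
0.4,66,18 P [0.5   0.197 0.175] shift [-0.002 -0.002 -0.   ] turn [ 0.001 -0.001  0.001]
0.2,66,17 P [0.509 0.207 0.168] shift [-0.023  0.013  0.014] turn [ 0.001 -0.001  0.001]
0.0,66,16.5 P [0.519 0.213 0.161] shift [-0.045  0.023  0.029] turn [ 0.001 -0.001  0.001]
bottle_mid []
gate_tip []
bottle_mid [(0.7, [0.57, 0.197, 0.152], [7.1, -4.7, 0.7])]
gate_tip []
bottle_mid [(0.73, [0.574, 0.194, 0.15], [2.4, -1.2, 1.2])]
gate_tip [(0.51, [0.511, 0.216, 0.157], [54.6, -34.4, -25.0])]
```

View pics/w5.png

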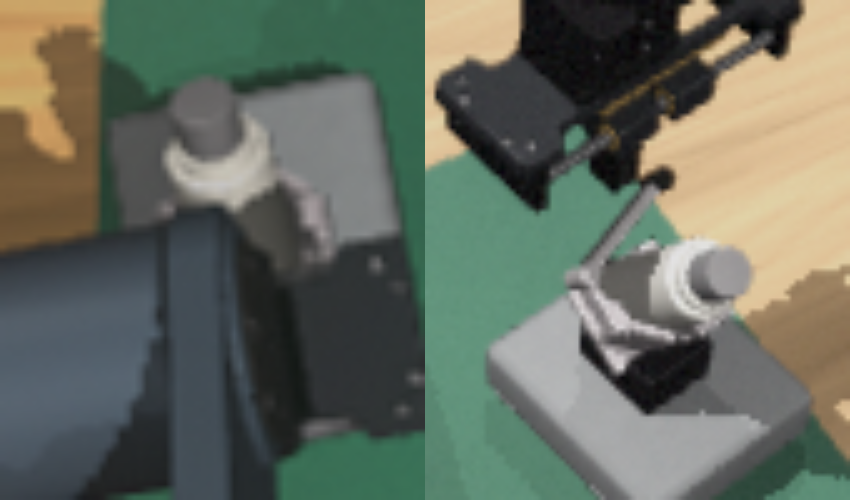

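The gate is at about 0.35 rad, with its roller at (660,180) on the fingertip, and the bottle is undisturbed. I'll push the rest slowly.

Call:
{"api": "jog_arm", "payload": {
  "rows": "0 -.012 .007 .007 0 0 0;0 -.023 .013 .014 0 0 0;0 -.03 .016 .018 0 0 0;0 -.037 .02 .024 0 0 0;0 -.037 .02 .024 0 0 0;0 -.037 .02 .024 0 0 0"
}}

```text
time_s: 17.7
position: [0.515, 0.21, 0.1641]
tcp_rot: [[-0.984, -0.18, -0.001], [-0.18, 0.984, -0.001], [0.001, -0.001, -1.0]]
force: [-2.6, -4.3, 5.4]
opening: 0.003
grasp_force: 3.0
```

Call:
{"api": "jog_arm", "payload": {
  "rows": "0 -.004 .001 .002 0 0 0;0 -.008 .002 .004 0 0 0;0 -.008 .002 .004 0 0 0;0 -.008 .002 .004 0 0 0"
}}

```text
time_s: 18.03
position: [0.5161, 0.2104, 0.163]
tcp_rot: [[-0.983, -0.181, -0.006], [-0.181, 0.983, -0.004], [0.007, -0.003, -1.0]]
force: [-8.7, -7.7, 16.1]
opening: 0.007
grasp_force: 8.8
```

```bash
cat > chk.py <<'E'
from h import *
from fit import *
p,_=fit();F=frame(p[3])
c,c2=wrist(); t=capture("top"); sc=capture("scene")
for C in (c,t,sc):
    for l in ("bottle_mid","gate_tip"):
        print(l,[(round(d["conf"],2),np.round(d["point"],3).tolist(),(F.T@(np.array(d["point"])-p[:3])*1000).round(1).tolist()) for d in spot_point(l,C)[:4] if d["point"][1]>0])
E
python3 chk.py;python3 push.py -6 0.0,66,16.5
```

```text
bottle_mid []
gate_tip []
bottle_mid [(0.56, [0.572, 0.193, 0.147], [3.0, -0.9, -2.7])]
gate_tip []
bottle_mid [(0.85, [0.577, 0.195, 0.148], [-0.6, -1.6, 1.4])]
gate_tip [(0.4, [0.528, 0.22, 0.145], [33.6, -34.9, -25.8])]
pos [0.516 0.21  0.163] J [ 11.  31.  96.  -0.  53. -90.]
0.0,66,16.5 P [0.519 0.213 0.161] shift [-0.007  0.005  0.004] turn [-0.004 -0.009  0.002]
```

Call:
{"api": "jog_arm", "payload": {
  "rows": "0 .01 -.004 -.005 0 0 0;0 .05 -.01 -.03 0 0 0;0 .1 -.02 -.1 0 0 0;0 .16 -.03 -.16 0 0 0;0 .22 -.1 -.22 0 0 0;0 .22 -.2 -.26 0 0 0;0 .22 -.25 -.26 0 0 0;0 .22 -.25 -.26 0 0 0;0 .22 -.25 -.26 0 0 0;0 .22 -.25 -.26 0 0 0"
}}

```text
time_s: 19.32
position: [0.4332, 0.0697, 0.2916]
tcp_rot: [[-0.984, -0.178, 0.0], [-0.178, 0.984, 0.002], [-0.001, 0.001, -1.0]]
force: [0.2, -0.4, -0.7]
opening: 0.004
grasp_force: 0.0
```

```bash
python3 chk.py; python3 - <<'E'
from h import *
t=capture("top"); sc=capture("scene")
S=cv2.resize(sc["pixels"][120:190,250:310],(428,500));W=cv2.resize(t["pixels"][180:250,175:235],(428,500))
cv2.imwrite("pics/w6.png",np.hstack([W,S])[...,::-1])
E
```

```text
bottle_mid []
gate_tip [(0.57, [0.53, 0.225, 0.144], [30.9, -39.3, -24.6])]
bottle_mid []
gate_tip [(0.66, [0.528, 0.218, 0.141], [31.9, -33.0, -29.8])]
bottle_mid [(0.57, [0.572, 0.193, 0.148], [3.9, -0.3, -2.0])]
gate_tip [(0.44, [0.528, 0.224, 0.145], [33.4, -39.4, -25.3])]
```

View pics/w6.png

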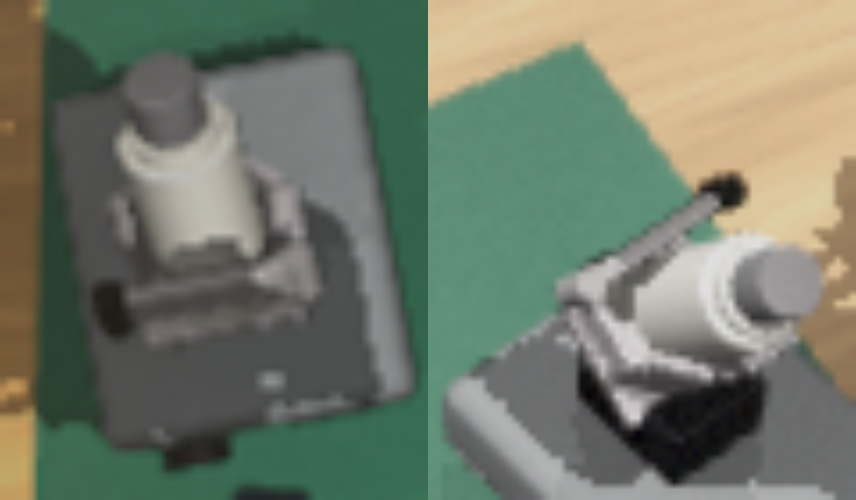

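The gate lies across the bottle (left panel, roller at (112,305)). Its tip reads about 2 mm from the shut position, and it met a hard stop. The bottle is seated and the arm is clear, so I'll hand in.

```bash
python3 -c "
from rig import bot
print(bot.hand_in())"
```

```text
the job is handed in; nothing more can be done
None
```

The bottle stands cap up in the cradle, released, and the gate is pushed shut against its stop. The job was handed in at about 19.5 s of the 56 s, with no verdict returned. The pin's travel could not be read directly, and the gate angle is a camera estimate of about 0.03 rad.

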